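Hang the plug pail on the stand's hook

ROBOT

A 6-joint arm with a two-finger parallel gripper is mounted at the origin on the work surface. World frame = base frame: x ahead of the robot, y to its left, z up, the work surface at z = 0. Lengths are in m, angles in rad, forces in N, time in s.
With the tool pointing down it reaches from about 0.275 to 0.85 m from the base axis. Payload 19 kg.
Tool frame: the origin (TCP) lies at the very end of the fingers, on their centre line; the grasp point (between the pads) lies 19 mm behind it; z points along the fingers, y is the line along which they close (so a half turn about z gives the same grasp; the last joint's range is limited). The gripper opens to 85 mm and grips with 20 to 120 N. Pads are 22 mm wide; open, the fingers measure 114 mm over their backs; the gripper's body (76 mm by 85 mm) begins 54 mm behind the grasp point. The pads swing forward as they close: fully open they stand 13 mm farther back than shut.
Start: joints at [-1.418, 0.15, 1.437, -0, 1.554, -0.134], TCP at [0.163, -0.551, 0.231] pointing down, gripper open.
Joint ranges: [-2.8, 2.8], [-0.68, 2.1], [0.12, 2.68], [-1.39, 4.53], [0.16, 2.79], [-2.81, 2.81]. Speed limits (rad/s): [1.89, 1.89, 2.22, 3.01, 3.01, 3.01].

INTERFACE

Orientations are given as a unit quaternion [w, x, y, z].
In Python, from station import bot, cams gives the robot as it stands.
- The arm moves only by the tool servo_tool, never from a script. Its argument "motion" is a list of rows, each an object of numbers: "wx", "wy", "wz": the turn, a rotation vector about the tool's x, y, z in units of pi rad (1.0 is pi rad); "x", "y", "z": the shift along the tool's x, y, z in units of 15 cm (1.0 is 15 cm); "grip": the opening, from -1 (shut) to 1 (fully open). A call has 1 to 5 rows; each row is the pose to reach, as a shift and turn from the pose commanded when the call began, along the tool's axes at that moment, turning the shorter way round; what a row does not reach only later rows make up. A row lasts 1/12 s, in which the tool goes at most 41.7 mm and 7.16 degrees, less where a joint would pass 70% of its speed; a pose out of reach is approached as far as the arm can. A call with a number of a shift or a turn outside -1 to 1 is refused whole. A call with a gripper value outside its range is refused whole. The fingers move at their own pace and stop on an object; "squeeze" is the grip in N (left out, the last holds). Time passes only in rows, so rows that repeat a pose let the fingers close. It gives the time, the measured TCP pose, the force, the opening and the grip force at its end, in the units of the state.
- bot.get_obs(): the state, without advancing time (a new reading comes with each control period).
- cams.grab_frame(name): name is "side" or "top"; returns the picture (384x512x3 uint8, red, green, blue); there is no depth.
- cams.camera_params(name): a dict with "fovy" (degrees; the focal length in pixels is half the picture's height over the tangent of half this angle, whatever the lens; pixels are square), "cx", "cy" (the principal point, pixels), "cam_to_world" (4x4, takes a point from camera to world coordinates). Camera axes: x right, y down, z forward; pixel columns grow to the right and rows downward; lengths in m; the calibration is good to about 2 mm. A picture is of the moment at which its call begins. camera_params takes no time and is no camera call.
- bot.hand_in(): hands the job in; it is judged then, once.
The state is a dict: "clock": time; "joints": joint angles; "joint_vel": joint speeds; "joint_efforts": joint torques, N m; "ee_pos": TCP position; "tcp_rot": TCP orientation; "force": force on the tool from outside, world axes, zero at the start; "torque": the same for the moment, N m; "gripper_width": finger opening in m; "grasp_force": force on a finger pad.
Only numpy, scipy, OpenCV 4.12 (cv2) and the standard library are available. Lean on these libraries where they do the work, as an engineer would, in place of code of your own. Each camera call takes 0.05 s, during which the arm holds its last target. There are 200 camera calls.

TASK

Clear the small tin pail of wooden plugs off the carving bench: raise its folded-down red handle and hang the pail by that handle on the yellow hook of the stand, gently, so that the hook carries its weight before you let go. Don't tip the pail over, don't press hard on the hook, and leave everything else on the bench where it is.

Things in the scene. Friction and masses are not known exactly. Their poses are not given: they have to be found in the camera images.
- pail: Small open tin pail, grey, 0.36 to 0.65 kg, 78 mm high, 80 mm wide at the foot and 92 mm at the rim, with wooden plugs fixed inside below the rim. Origin: centre of its underside; z up. Its handle (bail) turns on two ears at y = +-53 mm, 68 mm above the underside, about the pail's y axis.
- bail (a joint): Lean of the pail's red wire handle, rad: 0 upright, positive leaning toward the pail's +x side (starts folded to that side by 0.75 to 1.1). A slightly stiff hinge: it stays where it is put and can be pushed up with a finger at about 0.5 N. Range -1.4 to 1.4.
- bail_top (a point): Apex of the wire handle, on the centre line of its 8 mm wire, 70 mm from the hinge line (138 mm above the pail's underside when upright). y axis: along the handle, ear to ear; z: from hinge to apex; x: square to the handle. From the apex the wire slopes down 14 mm over 34 mm to each side, then 21 mm over the next 17 mm, then falls to the ears.
- rack: Fixed stand: dark wooden foot (170 x 130 x 20 mm, reaching 115 mm to -x of the post) with a steel post 18 mm thick, up to 265 mm. Origin: on the post's axis at the bench top; z up. A collar on the post (32 mm across, 30 mm high) carries the yellow hook, which sticks out along the stand's -x.
- under_hook (a point): Point on top of the stand's foot (20 mm up), straight below the seat (lowest point) of the hook, 68 mm out from the post. Hook: bar 8 mm thick, falls 14 mm from post to seat, then rises 9 mm to 90 mm out and 24 mm to its tip at 104 mm. Its collar is clamped at an unmeasured height: the bar's centre at the seat is 195 to 239 mm above the bench; look or feel for it.
- jar: Bystander: amber jar with dark cap, 64 mm wide, 85 mm high. Origin: centre of its underside.
- mallet: Bystander: wooden mallet lying down, 270 mm long (handle to its -x), head 60 mm wide and 55 mm high. Origin: underside, mid-length.
- panel: Bystander: carved white panel with a light frame, 130 x 180 x 22 mm, lying flat. Origin: centre of its underside.
- stone: Bystander: grey sharpening stone on a wooden base, 75 x 170 x 28 mm. Origin: centre of its underside.
- gouge_a: Bystander: gouge with dark handle, 200 mm long, 26 mm thick, lying along its x. Origin: underside, mid-length.
- gouge_b: Bystander: gouge with brown handle, 180 mm long, 26 mm thick, lying along its x. Origin: underside, mid-length.

How it is judged:
By the outcome, as a careful person would: the job done as asked, in the order asked, and still so for the second after the job is handed in, with the robot touching nothing.
It also fails if it takes over 72 s, if anything falls off the work surface, if the arm or the gripper's body presses on something with over 40 N, if the wrist force passes 120 N, or if a joint passes its speed limit or range.

## Working session

There is one attempt and no reset: what is moved stays moved. The work goes in short steps, Python scripts to look and compute and a tool call to move; the robot and the scene stay as the last step left them, time stands still between calls to the robot, and variables do not carry over. Pictures are saved under pics/ and viewed, at most 10 in all, crops included, and the job is handed in when it is done.

Besides the shell and the picture viewer there is one more tool, called after "Call:" as name(argument=value, ...) on one line, values as JSON. servo_tool: Moves the arm, as the interface text tells. Its arguments: {"type":"object","properties":{"motion":{"type":"array","items":{"type":"object","properties":{"wx":{"type":"number"},"wy":{"type":"number"},"wz":{"type":"number"},"x":{"type":"number"},"y":{"type":"number"},"z":{"type":"number"},"grip":{"type":"number"}}}},"squeeze":{"type":"number"}},"required":["motion"]}

```bash
ls; mkdir -p pics; cat > h.py <<'E'
import numpy as np, cv2
from station import bot, cams
def grab(n,name):
    im=cams.grab_frame(n); cv2.imwrite(f'pics/{name}.png',im[:,:,::-1]); return im
def ray(n,u,v):
    p=cams.camera_params(n); f=192/np.tan(np.radians(p['fovy'])/2); T=np.array(p['cam_to_world'])
    d=T[:3,:3]@np.array([(u-p['cx'])/f,(v-p['cy'])/f,1]); return T[:3,3],d/np.linalg.norm(d)
def proj(n,P):
    p=cams.camera_params(n); f=192/np.tan(np.radians(p['fovy'])/2); T=np.array(p['cam_to_world'])
    c=T[:3,:3].T@(np.array(P)-T[:3,3]); return np.round([p['cx']+f*c[0]/c[2],p['cy']+f*c[1]/c[2]],1)
def plane(n,u,v,z):
    o,d=ray(n,u,v); return o+d*(z-o[2])/d[2]
def tri(u1,v1,u2,v2):
    "top px, side px"
    a,d=ray('top',u1,v1); b,e=ray('side',u2,v2)
    s=np.linalg.lstsq(np.c_[d,-e],b-a,rcond=None)[0]; p,q=a+s[0]*d,b+s[1]*e
    return (p+q)/2, np.linalg.norm(p-q)
E
python3 - <<'E'
from h import *
a=grab('top','t0');b=grab('side','s0')
cv2.imwrite('pics/both0.png',np.hstack([a,b])[:,:,::-1])
for n in('top','side'):
    p=cams.camera_params(n);print(n,p['fovy'],p['cx'],p['cy'],np.round(p['cam_to_world'],3))
print(bot.get_obs())
E
```

```text
pics
top 57.60603144242938 256.14914462449593 187.0909326867923 [[-0.019 -0.994  0.109  0.475]
 [-1.     0.019 -0.005 -0.019]
 [ 0.003 -0.109 -0.994  1.006]
 [ 0.     0.     0.     1.   ]]
side 55.84560941203239 254.5262158939588 185.3394960622947 [[ 0.998 -0.026  0.064  0.508]
 [-0.068 -0.561  0.825 -0.755]
 [ 0.015 -0.828 -0.561  0.622]
 [ 0.     0.     0.     1.   ]]
{'clock': 0.1, 'joints': array([-1.41797633e+00,  1.50903303e-01,  1.43796425e+00, -8.17128392e-06,
        1.55382621e+00, -1.33986294e-01]), 'joint_vel': array([ 0.00079516, -0.00058428, -0.00218046, -0.00171389,  0.00021136,
       -0.00106049]), 'joint_efforts': array([ 3.84771833e-03, -7.14382768e+01, -5.71793640e+01, -3.28735541e-04,
        7.09672386e-03,  2.10107754e-05]), 'ee_pos': array([ 0.16261179, -0.55128148,  0.23075582]), 'tcp_rot': array([-5.50491072e-04,  9.89735217e-01,  1.42912198e-01, -9.26924135e-06]), 'force': array([ 0.55681528, -0.32912738,  0.4573881 ]), 'torque': array([ 0.0138483 , -0.0340554 , -0.01907745]), 'grasp_force': 0.0, 'gripper_width': 0.0853445191788566}
```

View pics/t0.png

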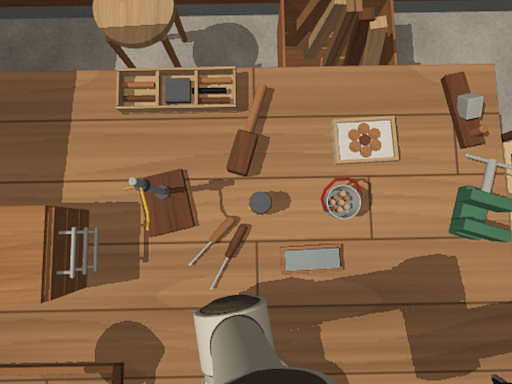

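View pics/s0.png

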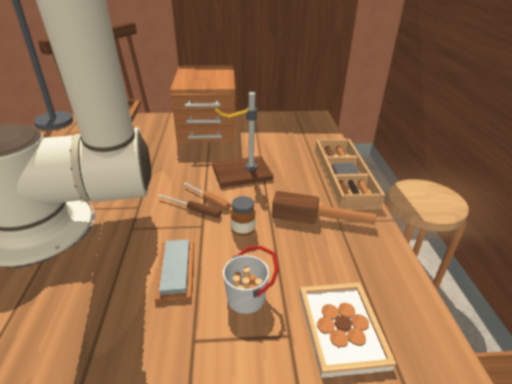

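The top view shows the pail at about (342,200) with the red handle on its upper-left rim, and the yellow hook from (130,187) to (148,228). In the side view the pail is at (247,285), the handle bulges right to (277,270), and the hook runs from (218,112) to (250,112).

```bash
cat >> h.py <<'E'
def mask(im,c):
    h=cv2.cvtColor(im,cv2.COLOR_RGB2HSV)
    if c=='red': return cv2.inRange(h,(0,170,90),(4,255,255))|cv2.inRange(h,(172,150,90),(180,255,255))
    if c=='yel': return cv2.inRange(h,(21,160,120),(32,255,255))
E
python3 - <<'E'
from h import *
t=cv2.imread('pics/t0.png');s=cv2.imread('pics/s0.png')
def z(im,x,y,w,h): return cv2.resize(im[y:y+h,x:x+w],(400,300),interpolation=cv2.INTER_CUBIC)
cv2.imwrite('pics/z0.png',np.vstack([np.hstack([z(t,302,170,80,60),z(t,110,165,100,75)]),np.hstack([z(s,207,240,96,72),z(s,202,85,80,60)])]))
for n,im in(('top',t),('side',s)):
    for c in('red','yel'):
        m=mask(im[:,:,::-1].copy(),c); k,l,st,ce=cv2.connectedComponentsWithStats(m)
        for i in range(1,k):
            if st[i,4]>15: 
                print(n,c,st[i],ce[i].round(1))
E
```

```text
top red [321 178  41  33 149] [337.6 188.1]
top yel [140 188  10  43 128] [145.3 208.7]
side red [240 246  38  49 200] [264.6 264.4]
side yel [216 110  31   7  57] [233.3 113.1]
```

View pics/z0.png

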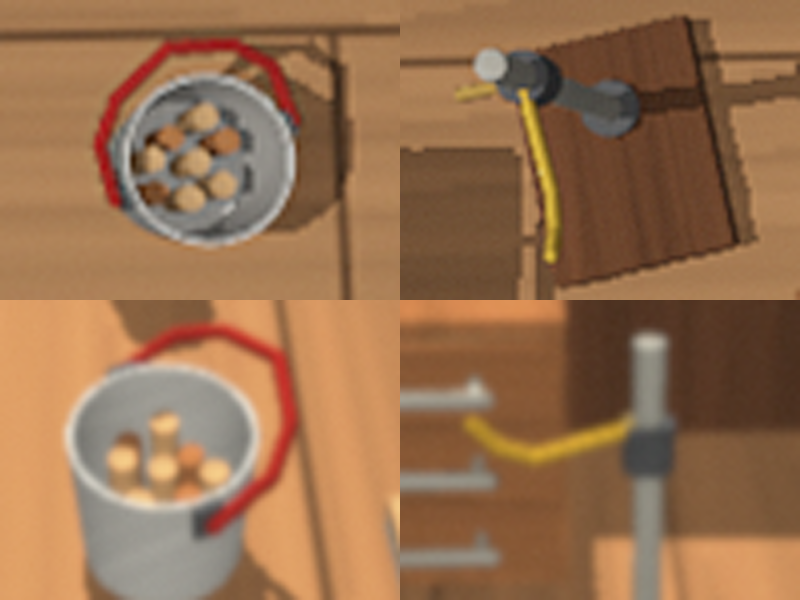

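Zoom: the rim is centred at (343,201) in the top view, with ears at (326,211) and (361,194). The bail apex is at (335.6,179) in the top view and (274,253) in the side view. The hook tip is at (147,229.5) in the top view and (215,108.5) in the side view. The seat is near (147.5,213) and (229,116).

```bash
python3 - <<'E'
from h import *
P=lambda *a:np.round(a[0],4)
print('rim',plane('top',343.2,201.4,.078).round(4))
def Z(zx,zy): return 302+zx/5-.4,170+zy/5-.4
def S(zx,zy): return 207+zx/4.167-.4,240+(zy-300)/4.167-.4
tv=[(121,206),(100,147),(113,105),(170,46),(237,45),(277,78),(297,124)]
sv=[(213,528),(270,478),(293,422),(281,356),(220,330),(170,333),(130,362)]
# which ear matches: left ear in top = +y ; side camera looks +y so near ear is -y
for t,s in zip(tv,sv[::-1]): 
    p,e=tri(*Z(*t),*S(*s)); print('bail',p.round(4),round(e,4))
for t in (tv[0],tv[-1]): print('ear top',plane('top',*Z(*t),.068).round(4))
for s in (sv[0],sv[-1]): print('ear side',plane('side',*S(*s),.068).round(4))
print('post top',plane('top',132.1,180.9,.265).round(4),'side',plane('side',202+50-.4,85+7.6,.265).round(4))
print('post base',plane('top',110+212/4-.4,165+108/4-.4,.02).round(4))
tip,e=tri(147.3,229.6,215.2,108.6);print('tip',tip,e)
seat,e=tri(147.5,213.4,229,116);print('seat',seat,e)
root,e=tri(110+125/4-.4,165+95/4-.4,202+46-.4,85+24-.4);print('root',root,e)
# jar etc
print('jar cap',plane('top',261,203,.085).round(3))
E
```

```text
rim [ 0.5344 -0.254   0.078 ]
bail [ 0.5143 -0.2071  0.0758] 0.0079
bail [ 0.5402 -0.1956  0.0839] 0.0024
bail [ 0.5634 -0.202   0.0908] 0.0008
bail [ 0.5917 -0.2312  0.1002] 0.0017
bail [ 0.5929 -0.268   0.094 ] 0.0006
bail [ 0.5781 -0.2915  0.0832] 0.0032
bail [ 0.553  -0.3056  0.0678] 0.0002
ear top [ 0.5106 -0.2087  0.068 ]
ear top [ 0.553  -0.3055  0.068 ]
ear side [ 0.5529 -0.3058  0.068 ]
ear side [ 0.5184 -0.1991  0.068 ]
post top [0.5748 0.2428 0.265 ] side [0.5727 0.2371 0.265 ]
post base [0.5755 0.2422 0.02  ]
tip [0.46968247 0.22092042 0.2252319 ] 0.0017034152934603303
seat [0.50734795 0.22920049 0.19867794] 0.00022221697649721597
root [0.56275786 0.2396645  0.21645799] 0.0021646904151641244
jar cap [ 0.534 -0.035  0.085]
```

```bash
cat >> h.py <<'E'
from scipy.spatial.transform import Rotation as Ro, Slerp
C=np.array([.533,-.2555,.068]); YAW=.405; OFF=.026; RAD=.0593
def frame(yaw): 
    c,s=np.cos(yaw),np.sin(yaw); return np.array([c,s,0]),np.array([-s,c,0]),np.array([0,0,1.])
def toolR(tilt,yaw=YAW):
    X,Y,Z=frame(yaw); y=np.cos(tilt)*X-np.sin(tilt)*Z; z=-np.sin(tilt)*X-np.cos(tilt)*Z
    return Ro.from_matrix(np.c_[Y,y,z])
def cage(th,tilt,behind=.013,back=0,C=C):
    X,Y,Z=frame(YAW); R=toolR(tilt)
    return C+OFF*Y+RAD*(np.sin(th)*X+np.cos(th)*Z)+(behind-back)*R.as_matrix()[:,2],R
def now():
    o=bot.get_obs(); q=o['tcp_rot']; return np.array(o['ee_pos']),Ro.from_quat([q[1],q[2],q[3],q[0]])
def rows(p0,R0,wps):
    for p,R in wps:
        d=R0.inv().apply(p-p0)/.15; w=(R0.inv()*R).as_rotvec()/np.pi
        print('   x %.3f y %.3f z %.3f  wx %.3f wy %.3f wz %.3f'%(*d,*w))
def travel(p0,R0,p1,R1,n):
    "n calls, straight line"
    s=Slerp([0,1],Ro.concatenate([R0,R1]))
    for i in range(n):
        a=(p0+(p1-p0)*i/n,s(i/n)); rows(*a,[(p0+(p1-p0)*(i+1)/n,s((i+1)/n))])
E
python3 - <<'E'
from h import *
p,R=now(); q=cage(1.1,.55,back=.10)
print(p,q[0],np.degrees((R.inv()*q[1]).magnitude())); travel(p,R,*q,5)
rows(*q,[cage(1.1,.55)])
print('panel?',plane('top',365,140,.022))
E
```

```text
[ 0.16261179 -0.55128148  0.23075582] [ 0.61312385 -0.19286247  0.16906788] 100.52973333539748
   x 0.711 y -0.288 z 0.083  wx 0.026 wy -0.030 wz -0.104
   x 0.771 y -0.038 z 0.027  wx 0.026 wy -0.030 wz -0.104
   x 0.741 y 0.212 z -0.051  wx 0.026 wy -0.030 wz -0.104
   x 0.625 y 0.430 z -0.142  wx 0.026 wy -0.030 wz -0.104
   x 0.438 y 0.591 z -0.234  wx 0.026 wy -0.030 wz -0.104
   x 0.000 y 0.000 z 0.667  wx 0.000 wy 0.000 wz 0.000
panel? [ 0.71374588 -0.33921898  0.022     ]
```

Call:
servo_tool(motion=[{"x":0.711,"y":-0.288,"z":0.083,"wx":0.026,"wy":-0.03,"wz":-0.104,"grip":-0.294},{"x":0.711,"y":-0.288,"z":0.083,"wx":0.026,"wy":-0.03,"wz":-0.104},{"x":0.711,"y":-0.288,"z":0.083,"wx":0.026,"wy":-0.03,"wz":-0.104},{"x":0.711,"y":-0.288,"z":0.083,"wx":0.026,"wy":-0.03,"wz":-0.104},{"x":0.711,"y":-0.288,"z":0.083,"wx":0.026,"wy":-0.03,"wz":-0.104}], squeeze=20)

```text
invalid input at $.motion[1]: expected keys wx, wy, wz, x, y, z, grip
```

Call:
servo_tool(motion=[{"x":0.771,"y":-0.038,"z":0.027,"wx":0.026,"wy":-0.03,"wz":-0.104,"grip":-0.294},{"x":0.771,"y":-0.038,"z":0.027,"wx":0.026,"wy":-0.03,"wz":-0.104,"grip":-0.294},{"x":0.771,"y":-0.038,"z":0.027,"wx":0.026,"wy":-0.03,"wz":-0.104},{"x":0.771,"y":-0.038,"z":0.027,"wx":0.026,"wy":-0.03,"wz":-0.104},{"x":0.771,"y":-0.038,"z":0.027,"wx":0.026,"wy":-0.03,"wz":-0.104}])

```text
invalid input at $.motion[2]: expected keys wx, wy, wz, x, y, z, grip
```

Call:
servo_tool(motion=[{"x":0.741,"y":0.212,"z":-0.051,"wx":0.026,"wy":-0.03,"wz":-0.104},{"x":0.741,"y":0.212,"z":-0.051,"wx":0.026,"wy":-0.03,"wz":-0.104},{"x":0.741,"y":0.212,"z":-0.051,"wx":0.026,"wy":-0.03,"wz":-0.104},{"x":0.741,"y":0.212,"z":-0.051,"wx":0.026,"wy":-0.03,"wz":-0.104},{"x":0.741,"y":0.212,"z":-0.051,"wx":0.026,"wy":-0.03,"wz":-0.104}])

```text
invalid input at $.motion[0]: expected keys wx, wy, wz, x, y, z, grip
```

Call:
servo_tool(motion=[{"x":0.625,"y":0.43,"z":-0.142,"wx":0.026,"wy":-0.03,"wz":-0.104},{"x":0.625,"y":0.43,"z":-0.142,"wx":0.026,"wy":-0.03,"wz":-0.104},{"x":0.625,"y":0.43,"z":-0.142,"wx":0.026,"wy":-0.03,"wz":-0.104},{"x":0.625,"y":0.43,"z":-0.142,"wx":0.026,"wy":-0.03,"wz":-0.104},{"x":0.625,"y":0.43,"z":-0.142,"wx":0.026,"wy":-0.03,"wz":-0.104}])

```text
invalid input at $.motion[0]: expected keys wx, wy, wz, x, y, z, grip
```

Call:
servo_tool(motion=[{"x":0.438,"y":0.591,"z":-0.234,"wx":0.026,"wy":-0.03,"wz":-0.104},{"x":0.438,"y":0.591,"z":-0.234,"wx":0.026,"wy":-0.03,"wz":-0.104},{"x":0.438,"y":0.591,"z":-0.234,"wx":0.026,"wy":-0.03,"wz":-0.104},{"x":0.438,"y":0.591,"z":-0.234,"wx":0.026,"wy":-0.03,"wz":-0.104},{"x":0.438,"y":0.591,"z":-0.234,"wx":0.026,"wy":-0.03,"wz":-0.104}])

```text
invalid input at $.motion[0]: expected keys wx, wy, wz, x, y, z, grip
```

Call:
servo_tool(motion=[{"x":0.711,"y":-0.288,"z":0.083,"wx":0.026,"wy":-0.03,"wz":-0.104,"grip":-0.294},{"x":0.711,"y":-0.288,"z":0.083,"wx":0.026,"wy":-0.03,"wz":-0.104,"grip":-0.294},{"x":0.711,"y":-0.288,"z":0.083,"wx":0.026,"wy":-0.03,"wz":-0.104,"grip":-0.294},{"x":0.711,"y":-0.288,"z":0.083,"wx":0.026,"wy":-0.03,"wz":-0.104,"grip":-0.294},{"x":0.711,"y":-0.288,"z":0.083,"wx":0.026,"wy":-0.03,"wz":-0.104,"grip":-0.294}], squeeze=20)

```text
clock: 0.52
ee_pos: [0.2543, -0.4788, 0.2184]
tcp_rot: [-0.034, 0.951, 0.303, -0.052]
force: [1.6, -0.4, 0.5]
gripper_width: 0.0302
grasp_force: 0.0
```

Call:
servo_tool(motion=[{"x":0.771,"y":-0.038,"z":0.027,"wx":0.026,"wy":-0.03,"wz":-0.104,"grip":-0.294},{"x":0.771,"y":-0.038,"z":0.027,"wx":0.026,"wy":-0.03,"wz":-0.104,"grip":-0.294},{"x":0.771,"y":-0.038,"z":0.027,"wx":0.026,"wy":-0.03,"wz":-0.104,"grip":-0.294},{"x":0.771,"y":-0.038,"z":0.027,"wx":0.026,"wy":-0.03,"wz":-0.104,"grip":-0.294},{"x":0.771,"y":-0.038,"z":0.027,"wx":0.026,"wy":-0.03,"wz":-0.104,"grip":-0.294}])

```text
clock: 0.93
ee_pos: [0.3437, -0.4079, 0.2057]
tcp_rot: [-0.066, 0.884, 0.452, -0.103]
force: [-1.0, 0.1, -0.8]
gripper_width: 0.0301
grasp_force: 0.0
```

Call:
servo_tool(motion=[{"x":0.741,"y":0.212,"z":-0.051,"wx":0.026,"wy":-0.03,"wz":-0.104,"grip":-0.294},{"x":0.741,"y":0.212,"z":-0.051,"wx":0.026,"wy":-0.03,"wz":-0.104,"grip":-0.294},{"x":0.741,"y":0.212,"z":-0.051,"wx":0.026,"wy":-0.03,"wz":-0.104,"grip":-0.294},{"x":0.741,"y":0.212,"z":-0.051,"wx":0.026,"wy":-0.03,"wz":-0.104,"grip":-0.294},{"x":0.741,"y":0.212,"z":-0.051,"wx":0.026,"wy":-0.03,"wz":-0.104,"grip":-0.294}])

```text
clock: 1.35
ee_pos: [0.4335, -0.3372, 0.1928]
tcp_rot: [-0.097, 0.79, 0.587, -0.15]
force: [-1.3, -1.1, -0.3]
gripper_width: 0.03
grasp_force: 0.0
```

Call:
servo_tool(motion=[{"x":0.625,"y":0.43,"z":-0.142,"wx":0.026,"wy":-0.03,"wz":-0.104,"grip":-0.294},{"x":0.625,"y":0.43,"z":-0.142,"wx":0.026,"wy":-0.03,"wz":-0.104,"grip":-0.294},{"x":0.625,"y":0.43,"z":-0.142,"wx":0.026,"wy":-0.03,"wz":-0.104,"grip":-0.294},{"x":0.625,"y":0.43,"z":-0.142,"wx":0.026,"wy":-0.03,"wz":-0.104,"grip":-0.294},{"x":0.625,"y":0.43,"z":-0.142,"wx":0.026,"wy":-0.03,"wz":-0.104,"grip":-0.294}])

```text
clock: 1.77
ee_pos: [0.5236, -0.2665, 0.1799]
tcp_rot: [-0.124, 0.672, 0.704, -0.193]
force: [-0.2, -1.3, -0.3]
gripper_width: 0.0302
grasp_force: 0.0
```

Call:
servo_tool(motion=[{"x":0.438,"y":0.591,"z":-0.234,"wx":0.026,"wy":-0.03,"wz":-0.104,"grip":-0.294},{"x":0.438,"y":0.591,"z":-0.234,"wx":0.026,"wy":-0.03,"wz":-0.104,"grip":-0.294},{"x":0.438,"y":0.591,"z":-0.234,"wx":0.026,"wy":-0.03,"wz":-0.104,"grip":-0.294},{"x":0.438,"y":0.591,"z":-0.234,"wx":0.026,"wy":-0.03,"wz":-0.104,"grip":-0.294},{"x":0.438,"y":0.591,"z":-0.234,"wx":0.026,"wy":-0.03,"wz":-0.104,"grip":-0.294}])

```text
clock: 2.18
ee_pos: [0.6139, -0.1958, 0.1669]
tcp_rot: [-0.148, 0.533, 0.8, -0.23]
force: [0.1, -0.3, -0.2]
gripper_width: 0.0304
grasp_force: 0.0
```

```bash
python3 - <<'E'
from h import *
p,R=now(); a=[cage(1.1,.55,back=b) for b in(.07,.0)]
rows(p,R,a)
th=np.linspace(1.1,0,11)[1:]
wp=[cage(t,.5*t) for t in th]
print('arc1');rows(*cage(1.1,.55),wp[:5]);print('arc2');rows(*wp[4],wp[5:])
E
```

```text
x 0.020 y -0.004 z 0.186  wx -0.001 wy 0.001 wz -0.003
   x 0.022 y -0.002 z 0.653  wx -0.001 wy 0.001 wz -0.003
arc1
   x -0.000 y -0.033 z -0.021  wx -0.018 wy -0.000 wz 0.000
   x -0.000 y -0.069 z -0.037  wx -0.035 wy 0.000 wz 0.000
   x -0.000 y -0.106 z -0.050  wx -0.053 wy -0.000 wz 0.000
   x -0.000 y -0.144 z -0.058  wx -0.070 wy 0.000 wz 0.000
   x -0.000 y -0.183 z -0.062  wx -0.088 wy 0.000 wz 0.000
arc2
   x 0.000 y -0.038 z -0.010  wx -0.018 wy -0.000 wz 0.000
   x -0.000 y -0.076 z -0.015  wx -0.035 wy 0.000 wz 0.000
   x -0.000 y -0.115 z -0.015  wx -0.053 wy -0.000 wz -0.000
   x 0.000 y -0.153 z -0.012  wx -0.070 wy 0.000 wz 0.000
   x -0.000 y -0.191 z -0.003  wx -0.088 wy -0.000 wz -0.000
```

Call:
servo_tool(motion=[{"x":0.02,"y":-0.004,"z":0.186,"wx":-0.001,"wy":0.001,"wz":-0.003,"grip":-0.294},{"x":0.022,"y":-0.003,"z":0.3,"wx":-0.001,"wy":0.001,"wz":-0.003,"grip":-0.294},{"x":0.022,"y":-0.002,"z":0.45,"wx":-0.001,"wy":0.001,"wz":-0.003,"grip":-0.294},{"x":0.022,"y":-0.002,"z":0.58,"wx":-0.001,"wy":0.001,"wz":-0.003,"grip":-0.294},{"x":0.022,"y":-0.002,"z":0.653,"wx":-0.001,"wy":0.001,"wz":-0.003,"grip":-0.294}])

```text
clock: 2.6
ee_pos: [0.5626, -0.2152, 0.0837]
tcp_rot: [-0.15, 0.532, 0.802, -0.227]
force: [0.2, -0.8, -0.1]
gripper_width: 0.0303
grasp_force: 0.0
```

```bash
python3 - <<'E'
from h import *
t=grab('top','t1');s=grab('side','s1')
z=lambda im,x,y,w,h: cv2.resize(im[y:y+h,x:x+w],(400,300),interpolation=cv2.INTER_CUBIC)
cv2.imwrite('pics/z1.png',np.hstack([z(t,292,150,100,75),z(s,202,210,120,90)])[:,:,::-1])
print(bot.get_obs()['force'],now()[0],cage(1.1,.55)[0])
E
```

```text
[-0.46240319 -1.03219648 -0.37601671] [ 0.56331725 -0.21439763  0.08406127] [ 0.56508354 -0.21345733  0.08381543]
```

View pics/z1.png

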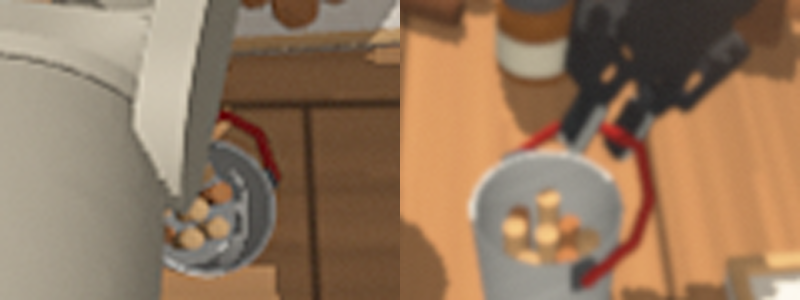

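The fingers straddle the red wire in the side crop. The inner finger at about (580,130) is above it and the outer one at about (620,145) is below. Next I'll raise the handle along its arc.

Call:
servo_tool(motion=[{"x":0,"y":-0.033,"z":-0.021,"wx":-0.018,"wy":0,"wz":0,"grip":-0.4},{"x":0,"y":-0.069,"z":-0.037,"wx":-0.035,"wy":0,"wz":0,"grip":-0.45},{"x":0,"y":-0.106,"z":-0.05,"wx":-0.053,"wy":0,"wz":0,"grip":-0.5},{"x":0,"y":-0.144,"z":-0.058,"wx":-0.07,"wy":0,"wz":0,"grip":-0.5},{"x":0,"y":-0.183,"z":-0.062,"wx":-0.088,"wy":0,"wz":0,"grip":-0.5}])

```text
clock: 3.12
ee_pos: [0.5488, -0.2206, 0.1088]
tcp_rot: [-0.073, 0.546, 0.827, -0.113]
force: [0.1, 0.7, 0.7]
gripper_width: 0.0213
grasp_force: 0.2
```

Call:
servo_tool(motion=[{"x":0,"y":-0.038,"z":-0.01,"wx":-0.018,"wy":0,"wz":0,"grip":-0.5},{"x":0,"y":-0.076,"z":-0.015,"wx":-0.035,"wy":0,"wz":0,"grip":-0.5},{"x":0,"y":-0.115,"z":-0.015,"wx":-0.053,"wy":0,"wz":0,"grip":-0.5},{"x":0,"y":-0.153,"z":-0.012,"wx":-0.07,"wy":0,"wz":0,"grip":-0.5},{"x":0,"y":-0.191,"z":-0.003,"wx":-0.088,"wy":0,"wz":0,"grip":-0.5}])

```text
clock: 3.53
ee_pos: [0.5234, -0.2317, 0.1172]
tcp_rot: [0.003, 0.551, 0.835, 0.002]
force: [-0.5, -0.1, 0.3]
gripper_width: 0.0214
grasp_force: 0.1
```

```bash
python3 - <<'E'
from h import *
t=grab('top','t2');s=grab('side','s2')
z=lambda im,x,y,w,h: cv2.resize(im[y:y+h,x:x+w],(400,300),interpolation=cv2.INTER_CUBIC)
cv2.imwrite('pics/z2.png',np.hstack([z(t,292,150,100,75),z(s,202,210,120,90)])[:,:,::-1])
p,R=now();g=cage(0,0);print(bot.get_obs()['force'],p,g[0],(R.inv()*g[1]).as_rotvec())
E
```

```text
[0.02072532 0.29469758 0.66836975] [ 0.52223621 -0.23218574  0.11703869] [ 0.52275551 -0.23160334  0.1143    ] [ 0.00517536  0.0033637  -0.00223329]
```

View pics/z2.png

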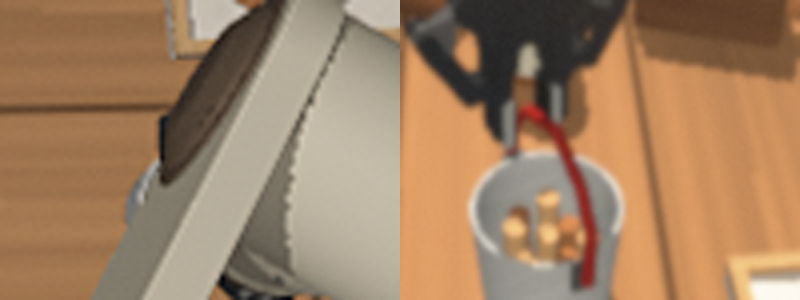

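The handle now stands nearly upright between the fingers (apex at about (530,108) in the crop) and the pail hasn't moved. I'll lower about 8 mm and grip.

Call:
servo_tool(motion=[{"x":0,"y":0,"z":0.03,"wx":0,"wy":0,"wz":0,"grip":-0.5},{"x":0,"y":0,"z":0.053,"wx":0,"wy":0,"wz":0,"grip":-0.6},{"x":0,"y":0,"z":0.053,"wx":0,"wy":0,"wz":0,"grip":-0.75},{"x":0,"y":0,"z":0.053,"wx":0,"wy":0,"wz":0,"grip":-1},{"x":0,"y":0,"z":0.053,"wx":0,"wy":0,"wz":0,"grip":-1}], squeeze=20)

```text
clock: 4.05
ee_pos: [0.5233, -0.2301, 0.1063]
tcp_rot: [0.0, 0.55, 0.835, 0.0]
force: [1.0, -1.4, -3.9]
gripper_width: 0.0074
grasp_force: 19.4
```

Call:
servo_tool(motion=[{"x":0,"y":0,"z":0,"wx":0,"wy":0,"wz":0,"grip":-1},{"x":0,"y":0,"z":0,"wx":0,"wy":0,"wz":0,"grip":-1},{"x":0,"y":0,"z":0,"wx":0,"wy":0,"wz":0,"grip":-1},{"x":0,"y":0,"z":0,"wx":0,"wy":0,"wz":0,"grip":-1},{"x":0,"y":0,"z":0,"wx":0,"wy":0,"wz":0,"grip":-1}], squeeze=100)

```text
clock: 4.47
ee_pos: [0.5231, -0.2304, 0.1067]
tcp_rot: [0.001, 0.55, 0.835, 0.001]
force: [0.4, -0.5, -4.3]
gripper_width: 0.0048
grasp_force: 97.5
```

Call:
servo_tool(motion=[{"x":0,"y":0,"z":-0.02,"wx":0,"wy":0,"wz":0,"grip":-1},{"x":0,"y":0,"z":-0.05,"wx":0,"wy":0,"wz":0,"grip":-1},{"x":0,"y":0,"z":-0.08,"wx":0,"wy":0,"wz":0,"grip":-1},{"x":0,"y":0,"z":-0.12,"wx":0,"wy":0,"wz":0,"grip":-1},{"x":0,"y":0,"z":-0.16,"wx":0,"wy":0,"wz":0,"grip":-1}])

```text
clock: 4.88
ee_pos: [0.5231, -0.2305, 0.1316]
tcp_rot: [0.001, 0.55, 0.835, 0.001]
force: [-0.3, 1.3, -3.6]
gripper_width: 0.0048
grasp_force: 97.5
```

```bash
python3 - <<'E'
from h import *
t=grab('top','t3');s=grab('side','s3')
cv2.imwrite('pics/z3.png',cv2.resize(s[180:330,172:372],(800,600),interpolation=cv2.INTER_CUBIC)[:,:,::-1])
p,R=now();print(bot.get_obs(),R.as_matrix())
E
```

```text
{'clock': 4.9833, 'joints': array([-5.50401595e-01,  1.94697731e-01,  1.58894008e+00,  1.18824645e-03,
        1.35426438e+00, -9.56792367e-01]), 'joint_vel': array([-0.00095197,  0.01134617,  0.01876298,  0.00114526, -0.02119377,
        0.0014119 ]), 'joint_efforts': array([-5.25336174e-03, -7.46483302e+01, -5.61378658e+01, -4.65543824e-02,
        4.19846764e-01,  1.81136365e-03]), 'ee_pos': array([ 0.52352619, -0.23071929,  0.1322614 ]), 'tcp_rot': array([1.82584284e-03, 5.49969834e-01, 8.35182280e-01, 6.38861207e-04]), 'force': array([ 0.36468973, -1.11440529, -4.71845674]), 'torque': array([0.10484724, 0.04406282, 0.05963469]), 'grasp_force': 97.55735009908676, 'gripper_width': 0.005188129601037166} [[-3.95059696e-01  9.18647786e-01  3.75253195e-03]
 [ 9.18652452e-01  3.95065548e-01 -9.41185845e-04]
 [-2.34711438e-03  3.07544808e-03 -9.99992516e-01]]
```

View pics/z3.png

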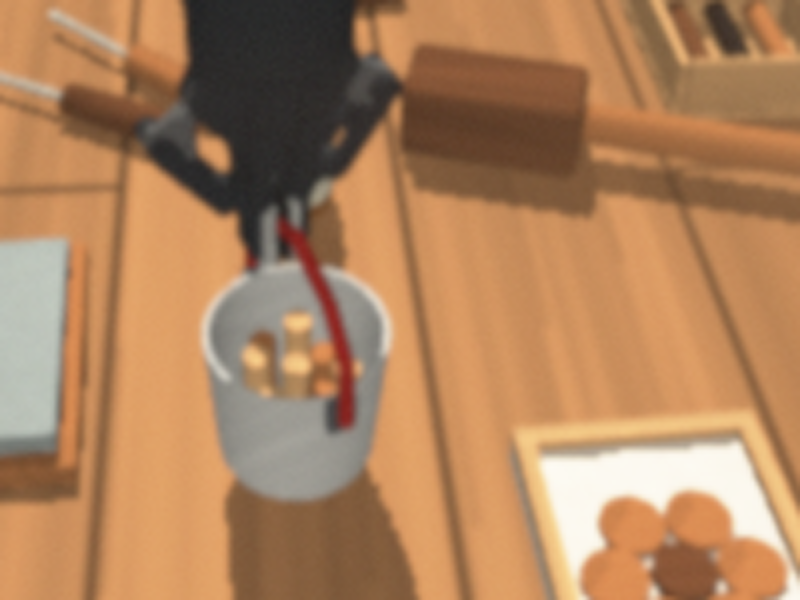

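The pail is held and off the bench: it hangs level, its shadow has separated, and the vertical force is about −4.7 N. The near ear is at crop (340,425) and the wire enters the grip at (283,225). Next I'll compute where the apex is and plan the transfer.

```bash
python3 - <<'E'
from h import *
p,R=now();M=R.as_matrix(); 
def S(x,y): return 172+x/4-.4,180+y/4-.4
g=p-.019*M[:,2]
for a in [(283,225),(318,272),(335,330),(345,425),(335,412),(252,262)]:
    o,d=ray('side',*S(*a)); k=np.dot(g-o,M[:,1])/np.dot(d,M[:,1]); q=o+k*d-g
    print(a,'along %.4f up %.4f'%(q@M[:,0],q[2]))
for nm,al,up in [('apex',-.026,.0107),('-34',-.060,-.0033),('-51',-.077,-.0243),('ear-',-.079,-.0593),('ear+',.027,-.0593)]:
    u=proj('side',g+al*M[:,0]+up*np.array([0,0,1])); print(nm,(u-[172,180]+.4)*4)
o,d=0,0
# rim centre in side mask: rim ellipse centre approx crop (297,335)
print('rim c for z', [ (z,plane('side',*S(297,332),z).round(4)) for z in(.098,.104,.11)])
E
```

```text
(283, 225) along -0.0088 up 0.0050
(318, 272) along -0.0457 up 0.0063
(335, 330) along -0.0632 up -0.0147
(345, 425) along -0.0748 up -0.0668
(335, 412) along -0.0646 up -0.0684
(252, 262) along 0.0294 up -0.0514
apex [299.2 238. ]
-34 [332.  307.2]
-51 [348.4 364.8]
ear- [348.8 420. ]
ear+ [253.6 276. ]
rim c for z [(0.098, array([ 0.533 , -0.2521,  0.098 ])), (0.104, array([ 0.5327, -0.2579,  0.104 ])), (0.11, array([ 0.5324, -0.2637,  0.11  ]))]
```

```bash
cat >> h.py <<'E'
SEAT=np.array([.5085,.2282,.201]); HY=.196
def hang(back,apexz,dy=0):
    X,Y,Z=frame(HY); a=SEAT-back*X+dy*Y; a[2]=apexz
    return a+.026*Y-np.array([0,0,.031]), toolR(0,HY)
E
python3 - <<'E'
from h import *
p,R=now(); up=(p+[0,0,.13],R); rows(p,R,[up]); b=hang(.10,.29); print(b[0],np.linalg.norm(b[0]-up[0])); travel(*up,*b,6)
E
```

```text
x -0.002 y 0.003 z -0.867  wx 0.000 wy 0.000 wz 0.000
[0.40535122 0.23422744 0.259     ] 0.47974099755682287
   x 0.526 y 0.083 z 0.003  wx 0.000 wy 0.000 wz 0.011
   x 0.529 y 0.065 z 0.003  wx 0.000 wy 0.000 wz 0.011
   x 0.531 y 0.046 z 0.003  wx 0.000 wy 0.000 wz 0.011
   x 0.532 y 0.028 z 0.003  wx 0.000 wy 0.000 wz 0.011
   x 0.533 y 0.009 z 0.003  wx 0.000 wy 0.000 wz 0.011
   x 0.533 y -0.010 z 0.003  wx 0.000 wy 0.000 wz 0.011
```

Call:
servo_tool(motion=[{"x":0,"y":0,"z":-0.15,"wx":0,"wy":0,"wz":0,"grip":-1},{"x":0,"y":0,"z":-0.33,"wx":0,"wy":0,"wz":0,"grip":-1},{"x":0,"y":0,"z":-0.52,"wx":0,"wy":0,"wz":0,"grip":-1},{"x":0,"y":0,"z":-0.71,"wx":0,"wy":0,"wz":0,"grip":-1},{"x":0,"y":0,"z":-0.867,"wx":0,"wy":0,"wz":0,"grip":-1}])

```text
clock: 5.4
ee_pos: [0.5228, -0.2304, 0.263]
tcp_rot: [0.001, 0.55, 0.835, 0.001]
force: [0.0, -1.1, -5.3]
gripper_width: 0.0053
grasp_force: 98.0
```

Call:
servo_tool(motion=[{"x":0.06,"y":0.01,"z":0,"wx":0,"wy":0,"wz":0.002,"grip":-1},{"x":0.15,"y":0.025,"z":0,"wx":0,"wy":0,"wz":0.004,"grip":-1},{"x":0.27,"y":0.045,"z":0,"wx":0,"wy":0,"wz":0.006,"grip":-1},{"x":0.4,"y":0.065,"z":0,"wx":0,"wy":0,"wz":0.009,"grip":-1},{"x":0.526,"y":0.083,"z":0,"wx":0,"wy":0,"wz":0.011,"grip":-1}])

```text
clock: 5.82
ee_pos: [0.502, -0.1511, 0.2588]
tcp_rot: [-0.001, 0.565, 0.825, 0.001]
force: [-0.1, 0.1, -4.1]
gripper_width: 0.0051
grasp_force: 98.2
```

Call:
servo_tool(motion=[{"x":0.106,"y":0.013,"z":0,"wx":0,"wy":0,"wz":0.002,"grip":-1},{"x":0.212,"y":0.026,"z":0,"wx":0,"wy":0,"wz":0.004,"grip":-1},{"x":0.318,"y":0.039,"z":0,"wx":0,"wy":0,"wz":0.006,"grip":-1},{"x":0.424,"y":0.052,"z":0,"wx":0,"wy":0,"wz":0.009,"grip":-1},{"x":0.529,"y":0.065,"z":0,"wx":0,"wy":0,"wz":0.011,"grip":-1}])

```text
clock: 6.23
ee_pos: [0.4821, -0.0738, 0.2589]
tcp_rot: [-0.0, 0.579, 0.816, 0.0]
force: [1.3, 0.3, -4.1]
gripper_width: 0.005
grasp_force: 98.2
```

Call:
servo_tool(motion=[{"x":0.106,"y":0.009,"z":0,"wx":0,"wy":0,"wz":0.002,"grip":-1},{"x":0.212,"y":0.018,"z":0,"wx":0,"wy":0,"wz":0.004,"grip":-1},{"x":0.318,"y":0.027,"z":0,"wx":0,"wy":0,"wz":0.006,"grip":-1},{"x":0.424,"y":0.037,"z":0,"wx":0,"wy":0,"wz":0.009,"grip":-1},{"x":0.531,"y":0.046,"z":0,"wx":0,"wy":0,"wz":0.011,"grip":-1}])

```text
clock: 6.65
ee_pos: [0.4622, 0.0035, 0.2589]
tcp_rot: [-0.0, 0.593, 0.805, 0.0]
force: [-0.0, -0.4, -4.5]
gripper_width: 0.0046
grasp_force: 98.2
```

Call:
servo_tool(motion=[{"x":0.106,"y":0.006,"z":0,"wx":0,"wy":0,"wz":0.002,"grip":-1},{"x":0.212,"y":0.012,"z":0,"wx":0,"wy":0,"wz":0.004,"grip":-1},{"x":0.318,"y":0.017,"z":0,"wx":0,"wy":0,"wz":0.006,"grip":-1},{"x":0.424,"y":0.022,"z":0,"wx":0,"wy":0,"wz":0.009,"grip":-1},{"x":0.532,"y":0.028,"z":0,"wx":0,"wy":0,"wz":0.011,"grip":-1}])

```text
clock: 7.07
ee_pos: [0.4423, 0.0807, 0.2589]
tcp_rot: [-0.0, 0.607, 0.795, 0.0]
force: [-0.1, 0.5, -4.5]
gripper_width: 0.0049
grasp_force: 98.2
```

Call:
servo_tool(motion=[{"x":0.106,"y":0.002,"z":0,"wx":0,"wy":0,"wz":0.002,"grip":-1},{"x":0.212,"y":0.004,"z":0,"wx":0,"wy":0,"wz":0.004,"grip":-1},{"x":0.318,"y":0.006,"z":0,"wx":0,"wy":0,"wz":0.006,"grip":-1},{"x":0.424,"y":0.008,"z":0,"wx":0,"wy":0,"wz":0.009,"grip":-1},{"x":0.533,"y":0.009,"z":0,"wx":0,"wy":0,"wz":0.011,"grip":-1}])

```text
clock: 7.48
ee_pos: [0.4223, 0.1579, 0.2589]
tcp_rot: [-0.0, 0.62, 0.784, -0.0]
force: [0.7, 0.1, -3.8]
gripper_width: 0.0053
grasp_force: 98.2
```

Call:
servo_tool(motion=[{"x":0.13,"y":-0.002,"z":0,"wx":0,"wy":0,"wz":0.002,"grip":-1},{"x":0.27,"y":-0.004,"z":0,"wx":0,"wy":0,"wz":0.004,"grip":-1},{"x":0.38,"y":-0.006,"z":0,"wx":0,"wy":0,"wz":0.006,"grip":-1},{"x":0.47,"y":-0.008,"z":0,"wx":0,"wy":0,"wz":0.009,"grip":-1},{"x":0.533,"y":-0.01,"z":0,"wx":0,"wy":0,"wz":0.011,"grip":-1}])

```text
clock: 7.9
ee_pos: [0.4021, 0.2356, 0.2588]
tcp_rot: [-0.0, 0.633, 0.774, -0.0]
force: [-0.3, 0.1, -4.1]
gripper_width: 0.0052
grasp_force: 98.2
```

```bash
python3 - <<'E'
from h import *
t=grab('top','t4');s=grab('side','s4')
z=lambda im,x,y,w,h: cv2.resize(im[y:y+h,x:x+w],(400,300),interpolation=cv2.INTER_CUBIC)
cv2.imwrite('pics/z4.png',np.hstack([z(t,100,150,120,90),z(s,172,75,120,90)])[:,:,::-1])
p,R=now();b=hang(.10,.29);c=hang(.10,.2455)
print(bot.get_obs()['force'],p,b[0]);rows(p,R,[b,c])
E
```

```text
[ 0.62060498 -0.34693614 -4.35573895] [0.40232684 0.23543557 0.25896259] [0.40535122 0.23422744 0.259     ]
   x -0.012 y 0.018 z -0.000  wx -0.000 wy 0.000 wz 0.001
   x -0.012 y 0.018 z 0.296  wx -0.000 wy 0.000 wz 0.001
```

View pics/z4.png

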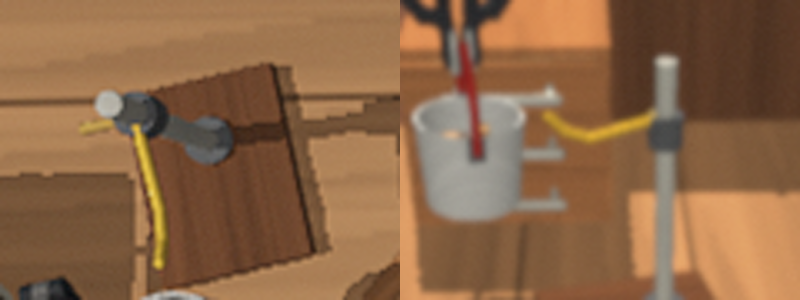

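The pail is held level at the pre-approach pose. In the side crop the rim is centred at about (468,112), the near ear is at (476,152), and the hook tip is at (546,114). I'll check the pail's height against these.

```bash
python3 - <<'E'
from h import *
p,R=now();M=R.as_matrix(); Z=np.array([0,0,1.])
cr=lambda P:((proj('side',P)-[172,75]+.35)/.3+[400,0]).round(0)
g=p-.019*M[:,2]
ap=g-.026*M[:,0]+.0107*Z
print('apex',ap,cr(ap))
print('rimc',cr(ap-.06*Z),'L',cr(ap-.06*Z-[.046,0,0]),'R',cr(ap-.06*Z+[.046,0,0]),'rim near',cr(ap-.06*Z-[0,.046,0]),'rim far',cr(ap-.06*Z+[0,.046,0]))
print('ear-',cr(ap-.07*Z-.053*M[:,0]),'bot near',cr(ap-.138*Z-[0,.04,0]))
X,Y,_=frame(HY)
print('seat',cr(SEAT),'tip',cr(SEAT-.036*X+.024*Z),'root',cr(SEAT+.052*X+.014*Z))
ct=lambda P:((proj('top',P)-[100,150]+.35)/.3).round(0)
print('top seat',ct(SEAT),'tip',ct(SEAT-.036*X+.024*Z),'root',ct(SEAT+.052*X+.014*Z),'posttop',ct([.5752,.2415,.265]))
E
```

```text
apex [0.40750798 0.20996024 0.28866689] [465.  45.]
rimc [471. 115.] L [416. 116.] R [526. 115.] rim near [467. 138.] rim far [475.  95.]
ear- [481. 152.] bot near [475. 221.]
seat [592. 136.] tip [550. 113.] root [651. 115.]
top seat [160. 211.] tip [158. 262.] root [140. 136.] posttop [110. 103.]
```

Call:
servo_tool(motion=[{"x":-0.005,"y":0.005,"z":0.06,"wx":0,"wy":0,"wz":0,"grip":-1},{"x":-0.012,"y":0.01,"z":0.12,"wx":0,"wy":0,"wz":0,"grip":-1},{"x":-0.012,"y":0.018,"z":0.18,"wx":0,"wy":0,"wz":0.001,"grip":-1},{"x":-0.012,"y":0.018,"z":0.24,"wx":0,"wy":0,"wz":0.001,"grip":-1},{"x":-0.012,"y":0.018,"z":0.29,"wx":0,"wy":0,"wz":0.001,"grip":-1}])

```text
clock: 8.42
ee_pos: [0.4069, 0.2325, 0.2155]
tcp_rot: [0.0, 0.635, 0.773, 0.0]
force: [0.6, -0.4, -4.7]
gripper_width: 0.0051
grasp_force: 98.3
```

Call:
servo_tool(motion=[{"x":0,"y":0.05,"z":0,"wx":0,"wy":0,"wz":0,"grip":-1},{"x":0,"y":0.11,"z":0,"wx":0,"wy":0,"wz":0,"grip":-1},{"x":0,"y":0.18,"z":0,"wx":0,"wy":0,"wz":0,"grip":-1},{"x":0,"y":0.25,"z":0,"wx":0,"wy":0,"wz":0,"grip":-1},{"x":0,"y":0.32,"z":0,"wx":0,"wy":0,"wz":0,"grip":-1}])

```text
clock: 8.83
ee_pos: [0.4557, 0.2426, 0.2175]
tcp_rot: [0.001, 0.635, 0.773, 0.001]
force: [-0.1, 1.2, -4.4]
gripper_width: 0.0049
grasp_force: 98.2
```

Call:
servo_tool(motion=[{"x":0,"y":0.07,"z":0,"wx":0,"wy":0,"wz":0,"grip":-1},{"x":0,"y":0.14,"z":0,"wx":0,"wy":0,"wz":0,"grip":-1},{"x":0,"y":0.22,"z":0,"wx":0,"wy":0,"wz":0,"grip":-1},{"x":0,"y":0.29,"z":0,"wx":0,"wy":0,"wz":0,"grip":-1},{"x":0,"y":0.347,"z":0,"wx":0,"wy":0,"wz":0,"grip":-1}])

```text
clock: 9.25
ee_pos: [0.5064, 0.2526, 0.2172]
tcp_rot: [0.001, 0.635, 0.773, 0.001]
force: [-0.6, 0.3, -4.0]
gripper_width: 0.0052
grasp_force: 98.2
```

```bash
python3 - <<'E'
from h import *
t=grab('top','t5');s=grab('side','s5')
z=lambda im,x,y,w,h: cv2.resize(im[y:y+h,x:x+w],(400,300),interpolation=cv2.INTER_CUBIC)
cv2.imwrite('pics/z5.png',np.hstack([z(t,100,150,120,90),z(s,182,75,100,75)])[:,:,::-1])
p,R=now();b=hang(0,.2455)
print(bot.get_obs()['force'],p,b[0]);rows(p,R,[b])
E
```

```text
[ 0.37088784  0.300224   -4.2549816 ] [0.50628457 0.25252499 0.21692313] [0.50343657 0.25370219 0.2145    ]
   x 0.011 y -0.017 z 0.016  wx 0.000 wy 0.000 wz -0.000
```

View pics/z5.png

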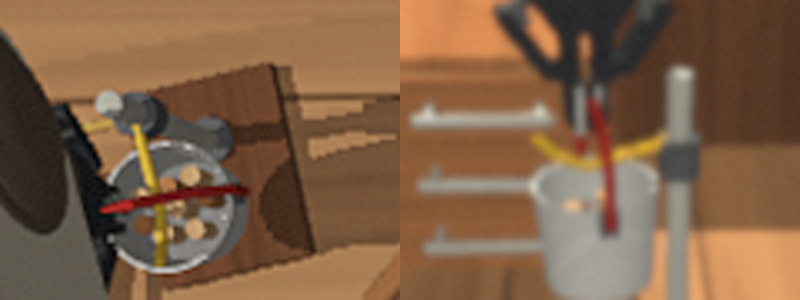

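In the top crop the yellow hook passes under the red handle and above the plugs, near mid-handle. In the side crop there is clearance to the collar. I'll lower onto the seat in small steps while watching the force.

Call:
servo_tool(motion=[{"x":0,"y":-0.01,"z":0.04,"wx":0,"wy":0,"wz":0,"grip":-1},{"x":0,"y":-0.022,"z":0.08,"wx":0,"wy":0,"wz":0,"grip":-1},{"x":0,"y":-0.022,"z":0.12,"wx":0,"wy":0,"wz":0,"grip":-1},{"x":0,"y":-0.022,"z":0.16,"wx":0,"wy":0,"wz":0,"grip":-1},{"x":0,"y":-0.022,"z":0.19,"wx":0,"wy":0,"wz":0,"grip":-1}])

```text
clock: 9.77
ee_pos: [0.5015, 0.2517, 0.188]
tcp_rot: [0.001, 0.635, 0.773, 0.0]
force: [0.0, -0.7, -5.0]
gripper_width: 0.0052
grasp_force: 98.2
```

Call:
servo_tool(motion=[{"x":0,"y":0,"z":0.006,"wx":0,"wy":0,"wz":0,"grip":-1},{"x":0,"y":0,"z":0.012,"wx":0,"wy":0,"wz":0,"grip":-1},{"x":0,"y":0,"z":0.018,"wx":0,"wy":0,"wz":0,"grip":-1},{"x":0,"y":0,"z":0.024,"wx":0,"wy":0,"wz":0,"grip":-1},{"x":0,"y":0,"z":0.024,"wx":0,"wy":0,"wz":0,"grip":-1}])

```text
clock: 10.18
ee_pos: [0.502, 0.2518, 0.1853]
tcp_rot: [0.001, 0.635, 0.773, 0.001]
force: [0.4, 0.1, -4.4]
gripper_width: 0.0052
grasp_force: 98.2
```

Call:
servo_tool(motion=[{"x":0,"y":0,"z":0.005,"wx":0,"wy":0,"wz":0,"grip":-1},{"x":0,"y":0,"z":0.01,"wx":0,"wy":0,"wz":0,"grip":-1},{"x":0,"y":0,"z":0.015,"wx":0,"wy":0,"wz":0,"grip":-1},{"x":0,"y":0,"z":0.02,"wx":0,"wy":0,"wz":0,"grip":-1},{"x":0,"y":0,"z":0.02,"wx":0,"wy":0,"wz":0,"grip":-1}])

```text
clock: 10.6
ee_pos: [0.502, 0.2517, 0.1821]
tcp_rot: [0.001, 0.635, 0.773, 0.001]
force: [0.1, -0.9, -4.6]
gripper_width: 0.0049
grasp_force: 98.2
```

Call:
servo_tool(motion=[{"x":0,"y":0,"z":0.005,"wx":0,"wy":0,"wz":0,"grip":-1},{"x":0,"y":0,"z":0.01,"wx":0,"wy":0,"wz":0,"grip":-1},{"x":0,"y":0,"z":0.014,"wx":0,"wy":0,"wz":0,"grip":-1},{"x":0,"y":0,"z":0.014,"wx":0,"wy":0,"wz":0,"grip":-1}])

```text
clock: 10.93
ee_pos: [0.502, 0.2518, 0.18]
tcp_rot: [0.001, 0.635, 0.773, 0.001]
force: [0.3, -1.2, -4.7]
gripper_width: 0.0049
grasp_force: 98.2
```

Call:
servo_tool(motion=[{"x":0,"y":0,"z":0.005,"wx":0,"wy":0,"wz":0,"grip":-1},{"x":0,"y":0,"z":0.01,"wx":0,"wy":0,"wz":0,"grip":-1},{"x":0,"y":0,"z":0.014,"wx":0,"wy":0,"wz":0,"grip":-1},{"x":0,"y":0,"z":0.014,"wx":0,"wy":0,"wz":0,"grip":-1}])

```text
clock: 11.27
ee_pos: [0.5023, 0.2519, 0.1786]
tcp_rot: [0.001, 0.635, 0.773, 0.001]
force: [0.1, -0.0, 4.0]
gripper_width: 0.005
grasp_force: 99.2
```

Call:
servo_tool(motion=[{"x":0,"y":0,"z":-0.004,"wx":0,"wy":0,"wz":0,"grip":-1},{"x":0,"y":0,"z":-0.004,"wx":0,"wy":0,"wz":0,"grip":-1},{"x":0,"y":0,"z":-0.004,"wx":0,"wy":0,"wz":0,"grip":-1}], squeeze=60)

```text
clock: 11.52
ee_pos: [0.5022, 0.2518, 0.1788]
tcp_rot: [0.001, 0.635, 0.773, 0.001]
force: [2.6, 0.7, 1.7]
gripper_width: 0.0051
grasp_force: 99.0
```

```bash
python3 - <<'E'
from h import *
t=grab('top','t6');s=grab('side','s6')
z=lambda im,x,y,w,h: cv2.resize(im[y:y+h,x:x+w],(400,300),interpolation=cv2.INTER_CUBIC)
cv2.imwrite('pics/z6.png',np.hstack([z(t,100,165,100,75),z(s,182,75,100,75)])[:,:,::-1])
o=bot.get_obs();print(o['force'],o['ee_pos'],o['grasp_force'])
E
```

```text
[2.19344183 1.08702248 1.60342654] [0.50216823 0.25182348 0.17878014] 99.00640994310379
```

View pics/z6.png

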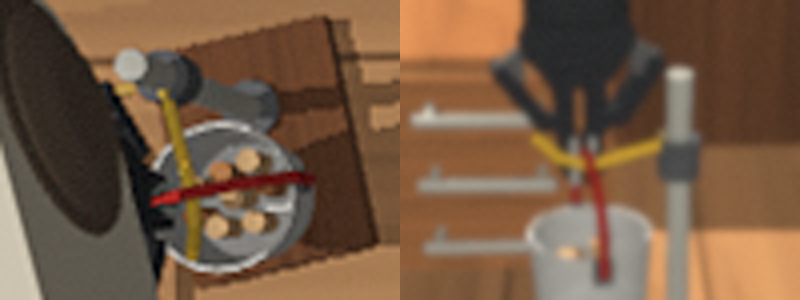

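In the side crop the wire rests at the hook's low point. In the top crop the hook crosses the wire near (190,190), so I'll check how well it is centred on the apex before releasing.

```bash
python3 - <<'E'
from h import *
p,R=now();M=R.as_matrix();Z=np.array([0,0,1.])
ap=p-.026*M[:,0]+.0297*Z
T=lambda x,y:(100+x/4-.4,165+y/4-.4)
print('apex by tcp',ap)
print('hook bar at crossing (z .201)',plane('top',*T(190,192),.201),' hook tip z.225',plane('top',*T(193,257),.225),'root',plane('top',*T(163,93),.215))
ear=plane('top',*T(312,179),ap[2]-.07); print('ear-',ear,'along',(ear-ap)@M[:,0])
m=cv2.cvtColor(cv2.imread('pics/t6.png'),cv2.COLOR_BGR2GRAY)[165:240,100:200]
# rim centre: by eye left 157,right ~303 top 122 bottom 272
r=plane('top',*T(233,197),ap[2]-.06); print('rim',r,'along',(r-ap)@M[:,0])
E
```

```text
apex by tcp [0.50722069 0.22631912 0.20848677]
hook bar at crossing (z .201) [0.50921955 0.22943791 0.201     ]  hook tip z.225 [0.47216204 0.21983568 0.225     ] root [0.5651773  0.24132674 0.215     ]
ear- [0.51849048 0.17323189 0.13848677] along -0.05424737977191302
rim [0.5078911  0.21927817 0.14848677] along -0.007021701795762226
```

The hook is about 3 mm from the apex and carries the weight. I'll release slowly.

Call:
servo_tool(motion=[{"x":0,"y":0,"z":0,"wx":0,"wy":0,"wz":0,"grip":-0.88},{"x":0,"y":0,"z":0,"wx":0,"wy":0,"wz":0,"grip":-0.83},{"x":0,"y":0,"z":0,"wx":0,"wy":0,"wz":0,"grip":-0.78},{"x":0,"y":0,"z":0,"wx":0,"wy":0,"wz":0,"grip":-0.74},{"x":0,"y":0,"z":0,"wx":0,"wy":0,"wz":0,"grip":-0.7}], squeeze=20)

```text
clock: 12.03
ee_pos: [0.5019, 0.2517, 0.1785]
tcp_rot: [0.001, 0.635, 0.773, 0.0]
force: [-0.4, -0.3, 0.2]
gripper_width: 0.0129
grasp_force: 0.0
```

Call:
servo_tool(motion=[{"x":0,"y":0,"z":0,"wx":0,"wy":0,"wz":0,"grip":-0.6},{"x":0,"y":0,"z":0,"wx":0,"wy":0,"wz":0,"grip":-0.5},{"x":0,"y":0,"z":0,"wx":0,"wy":0,"wz":0,"grip":-0.4},{"x":0,"y":0,"z":0,"wx":0,"wy":0,"wz":0,"grip":-0.3},{"x":0,"y":0,"z":0,"wx":0,"wy":0,"wz":0,"grip":-0.3}])

```text
clock: 12.45
ee_pos: [0.502, 0.2518, 0.1787]
tcp_rot: [0.001, 0.635, 0.773, 0.001]
force: [0.0, 0.5, 0.7]
gripper_width: 0.0294
grasp_force: 0.0
```

```bash
python3 - <<'E'
from h import *
s=grab('side','s7')
cv2.imwrite('pics/z7.png',cv2.resize(s[75:165,172:292],(640,480),interpolation=cv2.INTER_CUBIC)[:,:,::-1])
o=bot.get_obs();print(o['force'],o['ee_pos'],o['grasp_force'],o['gripper_width'])
E
```

```text
[-0.61265262  0.57187654  1.16771557] [0.50201833 0.25176503 0.17865049] 0.0 0.029685543750145482
```

View pics/z7.png

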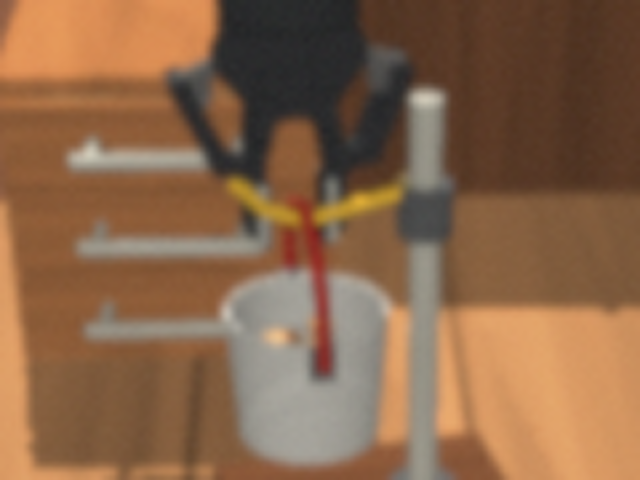

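The pail hangs on the hook with the fingers clear on both sides: handle over the seat at (305,212), pail upright. I'll retreat straight up.

Call:
servo_tool(motion=[{"x":0,"y":0,"z":-0.06,"wx":0,"wy":0,"wz":0,"grip":-0.3},{"x":0,"y":0,"z":-0.14,"wx":0,"wy":0,"wz":0,"grip":-0.3},{"x":0,"y":0,"z":-0.24,"wx":0,"wy":0,"wz":0,"grip":-0.3},{"x":0,"y":0,"z":-0.36,"wx":0,"wy":0,"wz":0,"grip":-0.3},{"x":0,"y":0,"z":-0.5,"wx":0,"wy":0,"wz":0,"grip":-0.3}])

```text
clock: 12.92
ee_pos: [0.5017, 0.2517, 0.2553]
tcp_rot: [0.001, 0.635, 0.773, 0.001]
force: [-0.3, -0.1, -0.5]
gripper_width: 0.0301
grasp_force: 0.0
```

Call:
servo_tool(motion=[{"x":0,"y":0,"z":-0.1,"wx":0,"wy":0,"wz":0,"grip":-0.3},{"x":0,"y":0,"z":-0.2,"wx":0,"wy":0,"wz":0,"grip":-0.3},{"x":0,"y":0,"z":-0.3,"wx":0,"wy":0,"wz":0,"grip":-0.3},{"x":0,"y":0,"z":-0.4,"wx":0,"wy":0,"wz":0,"grip":-0.3},{"x":0,"y":0,"z":-0.4,"wx":0,"wy":0,"wz":0,"grip":-0.3}])

```text
clock: 13.33
ee_pos: [0.5022, 0.2519, 0.318]
tcp_rot: [0.002, 0.635, 0.773, 0.003]
force: [-0.2, -0.8, 0.5]
gripper_width: 0.03
grasp_force: 0.0
```

```bash
python3 - <<'E'
from h import *
f=lambda im:[(c,im.shape and [v.round(1) for v in np.median(np.argwhere(mask(im,c)>0),0)[::-1]],int((mask(im,c)>0).sum())) for c in('red','yel')]
print('before',f(cv2.imread('pics/s7.png')[:,:,::-1].copy()))
for i in range(8): s=cams.grab_frame('side')
s=grab('side','s8'); print('after',f(s)); o=bot.get_obs(); print(o['force'],o['ee_pos'],o['clock'])
# bystanders: diff vs start outside pail/arm/hook
a=cv2.imread('pics/s0.png')[:,:,::-1]; d=(cv2.absdiff(a,s).max(2)>60).astype('uint8')
k,l,st,ce=cv2.connectedComponentsWithStats(d); print([list(x) for x in st[1:] if x[4]>40])
E
```

```text
before [('red', [np.float64(231.0), np.float64(122.0)], 24), ('yel', [np.float64(233.5), np.float64(113.0)], 58)]
after [('red', [np.float64(230.0), np.float64(121.0)], 19), ('yel', [np.float64(236.0), np.float64(113.0)], 43)]
[0.23204754 0.02854346 1.38290718] [0.50165915 0.25173593 0.31326568] 13.7833
[[np.int32(0), np.int32(0), np.int32(28), np.int32(109), np.int32(1921)], [np.int32(37), np.int32(0), np.int32(90), np.int32(138), np.int32(5845)], [np.int32(211), np.int32(2), np.int32(25), np.int32(6), np.int32(116)], [np.int32(0), np.int32(103), np.int32(58), np.int32(34), np.int32(658)], [np.int32(112), np.int32(114), np.int32(12), np.int32(11), np.int32(63)], [np.int32(122), np.int32(114), np.int32(8), np.int32(14), np.int32(43)], [np.int32(28), np.int32(123), np.int32(123), np.int32(72), np.int32(3921)], [np.int32(213), np.int32(125), np.int32(32), np.int32(37), np.int32(752)], [np.int32(0), np.int32(167), np.int32(48), np.int32(60), np.int32(2341)], [np.int32(221), np.int32(187), np.int32(29), np.int32(16), np.int32(262)], [np.int32(65), np.int32(189), np.int32(27), np.int32(13
[... 439 characters left out ...]
.int32(68), np.int32(2881)], [np.int32(144), np.int32(248), np.int32(55), np.int32(103), np.int32(3242)], [np.int32(187), np.int32(254), np.int32(6), np.int32(42), np.int32(162)], [np.int32(266), np.int32(275), np.int32(32), np.int32(45), np.int32(720)], [np.int32(0), np.int32(287), np.int32(89), np.int32(97), np.int32(6061)], [np.int32(195), np.int32(297), np.int32(38), np.int32(44), np.int32(1285)], [np.int32(0), np.int32(311), np.int32(13), np.int32(22), np.int32(144)], [np.int32(273), np.int32(314), np.int32(7), np.int32(12), np.int32(51)], [np.int32(237), np.int32(324), np.int32(48), np.int32(18), np.int32(335)], [np.int32(83), np.int32(353), np.int32(64), np.int32(31), np.int32(1115)]]
```

```bash
python3 - <<'E'
from h import *
for n in 's','t':
    a=cv2.imread(f'pics/{n}0.png',0)
    b=cv2.imread('pics/s8.png',0) if n=='s' else cams.grab_frame('top').mean(2).astype('uint8')
    B={'jar':(228,193,32,46),'stone':(152,232,46,74),'mallet':(266,186,115,44),'panel':(296,278,100,100),'gouges':(155,180,70,40)} if n=='s' else {'jar':(246,188,30,30),'stone':(276,240,72,36),'mallet':(222,80,54,100),'panel':(326,110,78,60),'gouges':(185,210,66,80)}
    for k,(x,y,w,h) in B.items():
        r=cv2.matchTemplate(b[y-12:y+h+12,x-12:x+w+12] if y+h+12<384 else b[y-12:,x-12:x+w+12],a[y:y+h,x:x+w],cv2.TM_CCOEFF_NORMED); _,v,_,m=cv2.minMaxLoc(r); print(n,k,m[0]-12,m[1]-12,round(v,2))
E
```

```text
s jar 0 0 0.72
s stone -12 -12 0.46
s mallet 0 0 0.99
s panel 0 0 1.0
s gouges 0 0 0.98
t jar 0 0 0.67
t stone 0 0 0.56
t mallet 0 0 1.0
t panel 0 0 0.99
t gouges 0 0 0.86
```

```bash
python3 -c "
from station import bot
print(bot.hand_in())"
```

```text
the job is handed in; nothing more can be done
None
```

The pail hangs by its raised red handle on the yellow hook, and the job is handed in: the hook took the weight before release (4 N peak in the readings), the gripper is clear, and the bystanders show no shift, though the stone (shadowed) matched only weakly.

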